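# Tip a pipe nipple into its cradle and push it home

## Robot

A 7-joint arm with a two-finger parallel gripper is mounted at the origin on a cart in front of the work surface, level with it; the furniture and walls round the work are solid. World frame = base frame: x ahead of the robot, y to its left, z up, the work surface at z = 0. Lengths are in m, angles in rad, forces in N, time in s.
With the tool pointing down it reaches from about 0.425 to 0.875 m from the base axis. Payload 4.7 kg.
Tool frame: the origin (TCP) lies at the centre of the arm's flange, where the gripper is bolted on; the fingertips stand 182 mm ahead of it and the grasp point (between the pads) lies ahead of it (ctrl.hold_point_z is the z of the grasp point in the tool frame, in m); z points along the fingers, y is the direction in which the jaws open and shut (so a half turn about z gives the same grasp; the last joint's range is limited). The gripper opens to 87 mm and grips with 3 to 60 N. Pads are 19 mm wide; open, the fingers measure 117 mm over their backs; the gripper's body (75 mm by 190 mm) begins 51 mm behind the grasp point.
Start: joints at [-1.144, 0.321, -0.07, 1.45, 0.023, 1.371, -0.057], TCP at [0.261, 0.595, 0.405] pointing down, gripper open.
Joint ranges: [-2.86, 2.86], [-0.3, 2.09], [-1.38, 1.24], [0.06, 2.45], [-1.56, 4.7], [0.09, 2.05], [-2.69, 2.69]. Speed limits (rad/s): [2.57, 2.57, 3.14, 3.14, 3.14, 3.14, 3.14].

## Interface

Orientations are given as a rotation vector (axis times angle).
In Python, from bench import get_state, imaging, workorder, ctrl gives the robot as it stands.
- The arm moves only by the tool step_arm, never from a script. Its argument "increments" is a list of rows, each an object of numbers: "claw": the opening, from 0 (shut) to 1 (fully open); "tx", "ty", "tz": the shift along the tool's x, y, z in m; "spin": the turn about the tool's z in degrees. A call has 1 to 8 rows; each row is the pose to reach, as a shift and turn from the pose commanded when the call began, along the tool's axes at that moment; what a row does not reach only later rows make up. A row lasts 1/12 s, in which the tool goes at most 41.7 mm and 7.16 degrees, less where a joint would pass 70% of its speed; a pose out of reach is approached as far as the arm can. A call with a gripper value outside its range is refused whole. The fingers move at their own pace and stop on an object; "force" is the grip in N (left out, the last holds). Time passes only in rows, so rows that repeat a pose let the fingers close. It gives the time, the measured TCP pose, the force and the opening at its end, in the units of the state.
- get_state(): the state, without advancing time (a new reading comes with each control period).
- imaging.get_image(name): name is "side" or "top"; returns the picture (420x560x3 uint8, blue, green, red); there is no depth.
- imaging.camera_params(name): a dict with "intrinsics" (3x3 intrinsics, pixels), "camera_from_world" (4x4, takes a point from world to camera coordinates). Camera axes: x right, y down, z forward; pixel columns grow to the right and rows downward; lengths in m; the calibration is good to about 2 mm. A picture is of the moment at which its call begins. camera_params takes no time and is no camera call.
- workorder.close_job(): hands the job in, once; it reports no verdict.
The state is a dict: "time": time; "joint_positions": joint angles; "qd": joint speeds; "joint_torque": joint torques, N m; "position": TCP position; "tool_rot": TCP orientation; "ft_force": force on the tool from outside, world axes, zero at the start; "torque": the same for the moment, N m; "grip_width": opening from 0.0 (shut) to 1.0 (fully open).
Only numpy, scipy, OpenCV 4.12 (cv2) and the standard library are available. Lean on these libraries where they do the work, as an engineer would, in place of code of your own. Each camera call takes 0.05 s, during which the arm holds its last target. There are 200 camera calls.

## Task

The pipe nipple has been left standing on the bare end of the pipe cradle. Push it over with the fingertips so that it lies down between the cradle's two round bars, then push on its near end until its far end is right up against the stop plate, and take the hand away. Only push it: do not grip or lift it, and leave the coupling, the carton and the tin where they stand.

Things in the scene. Friction and masses are not known exactly. Their poses are not given: they have to be found in the camera images.
- nipple: dark steel pipe nipple (short tube), 48 mm outside diameter, 108 mm long, both ends closed by flush plastic plugs, about 0.36 kg (varies), loose; Origin: centre of the end it first stands on; z axis along the tube. Pushed near its upper end it tips about its lower rim without sliding and falls once it leans over about 0.42 rad; its foot may then slip a few cm.
- nipple_mid (a point): the middle of the nipple, on its axis, 54 mm from either end
- cradle: pipe cradle fixed to the bench: plywood plate 270 x 110 x 12 mm (top 12 mm above the bench) with two bars and a stop plate. Origin: centre of the plate's underside; x runs along the cradle towards the stop plate, y across, z up. The part from x = -135 to -20 mm is bare; the nipple starts standing there, its axis at x = -90 to -60 mm and within 5 mm of y = 0.
- bars_start (a point): middle of the gap between the near ends of the two steel bars (cradle x = -20 mm, y = 0), on the plate's top. The bars, 16 mm in diameter, lie on the plate along x at y = -31 and +31 mm as far as the stop plate, their tops 28 mm above the bench. The nipple lying between them rests on the plate, its axis 36 mm and its upper side 60 mm above the bench.
- stop (a point): middle of the near face of the steel stop plate that stands across the cradle's far end (cradle x = +118 mm, y = 0, 42 mm above the bench); the plate is 90 mm wide, 6 mm thick, fixed, its top 72 mm above the bench
- home (a point): fixed on the cradle: where the middle of the nipple is when it lies against the stop plate (cradle x = 64 mm, y = 0, 36 mm above the bench)
- coupling: bystander: dark iron pipe coupling, 44 x 44 x 41 mm, standing loose on the bench on the far side of the cradle from the robot; origin at the centre of its underside, z up
- carton: bystander: small orange-topped part carton, 76 x 53 x 62 mm, standing loose on the bench on the far side of the cradle from the robot; origin at the centre of its underside, z up
- tin: bystander: tin with a black cap, 66 x 65 x 88 mm, standing loose on the bench beyond the stop plate; origin at the centre of its underside, z up
Mind the look-alikes: they are no part of the job. What is shaped like the nipple but purple is not meant.

How it is judged:
On the way:
1. the nipple lies between the bars (angle between nipple's own z axis and vertical above 1.45 rad and angle between the z axis of nipple and the x axis of cradle, either way round below 0.12 rad and y of nipple_mid in the frame of cradle between -0.01 and 0.01 m and height (world z) of nipple_mid below 0.043 m), for 0.2 s.
At the end, for the whole second after the job is handed in: The nipple lies at rest between the two bars (level within about 0.12 rad, in line with the cradle within 0.12 rad, centred within 10 mm, middle lower than 43 mm above the bench), its far end within 7 mm of the stop plate; coupling, carton and tin still stand within 20 mm of where they were (all of step 1 and x of nipple_mid in the frame of cradle above 0.057 m and linear speed of nipple below 0.02 m/s and distance of each of coupling, carton, tin from where it was at the start of the episode below 0.02 m and angle between each of coupling, carton, tin's own z axis and vertical below 0.3 rad); the robot touches nothing.
It fails at once if the coupling, the carton or the tin is shoved more than 20 mm or tipped (distance of any of coupling, carton, tin from where it was at the start of the episode above 0.02 m or angle between any of coupling, carton, tin's own z axis and vertical above 0.3 rad).
It fails at once if the nipple is lifted off the cradle (height (world z) of nipple_mid above 0.083 m or (angle between nipple's own z axis and vertical above 1.3 rad and height (world z) of nipple_mid above 0.07 m)).
It fails at once if the nipple is taken between the fingers (x of the grasp point in the frame of nipple between -0.02 and 0.02 m and y of the grasp point in the frame of nipple between -0.02 and 0.02 m and z of the grasp point in the frame of nipple between 0 and 0.108 m and contact force between the fingers and nipple above 1 N).
It fails at once if the nipple falls or is pushed off the cradle (height (world z) of nipple_mid below 0.03 m).
It also fails if it takes over 45 s, if anything falls off the work surface, if the arm or the gripper's body presses on something with over 40 N, if the wrist force passes 120 N, or if a joint passes its speed limit or range.

## Working session

There is one attempt and no reset: what is moved stays moved. The work goes in short steps, Python scripts to look and compute and a tool call to move; the robot and the scene stay as the last step left them, time stands still between calls to the robot, and variables do not carry over. Pictures are saved under pics/ and viewed, on a budget of 10 in all, crops included, one or two more only if the job needs it, and the job is handed in when it is done.

Besides the shell and the picture viewer there is one more tool, called after "Emit:" as name(argument=value, ...) on one line, values as JSON. step_arm: Moves the arm, as the interface text tells. Its arguments: {"type":"object","properties":{"increments":{"type":"array"},"force":{"type":"number"}},"required":["increments"]}

```bash
mkdir -p pics; ls; python3 - <<'E'
from bench import get_state, imaging, ctrl
import cv2
for n in("top","side"):
    cv2.imwrite(f"pics/{n}0.png",imaging.get_image(n))
    p=imaging.camera_params(n);print(n,p)
print(get_state(),ctrl.hold_point_z)
E
```

```text
pics
top {'intrinsics': array([[499.61439685,   0.        , 281.53243778],
       [  0.        , 499.61439685, 210.22793654],
       [  0.        ,   0.        ,   1.        ]]), 'camera_from_world': array([[ 0.02286566, -0.99950291,  0.02170467,  0.06385912],
       [-0.98375945, -0.02636098, -0.17754561,  0.53960561],
       [ 0.17802951, -0.01729248, -0.9838732 ,  0.86251981],
       [ 0.        ,  0.        ,  0.        ,  1.        ]])}
side {'intrinsics': array([[405.08725829,   0.        , 287.48387452],
       [  0.        , 405.08725829, 204.89207133],
       [  0.        ,   0.        ,   1.        ]]), 'camera_from_world': array([[-0.99979699,  0.01952487,  0.00497604,  0.51897159],
       [ 0.00657685,  0.5496719 , -0.83535474,  0.00354411],
       [-0.01904538, -0.83515243, -0.54968872,  0.95445102],
       [ 0.        ,  0.        ,  0.        ,  1.        ]])}
{'time': 0.1, 'joint_positions': array([-1.14387436,  0.32175531, -0.07009088,  1.45157838,  0.02260489,
        1.37079094, -0.05689277]), 'qd': array([ 2.95031579e-04, -1.05475393e-03, -1.64665775e-04, -2.88857689e-03,
       -6.18025805e-05, -1.67735818e-03, -9.11702674e-04]), 'joint_torque': array([ 1.27597777e-04, -4.92570841e+01, -4.05653855e-01, -3.13397706e+01,
       -6.42997795e-02,  3.95713979e-02,  5.69843291e-05]), 'position': array([0.26072852, 0.59521141, 0.40375373]), 'tool_rot': array([-6.43745105e-01, -3.07466125e+00,  2.70969213e-03]), 'ft_force': array([ 0.33361697, -0.69678251, -0.08105807]), 'torque': array([-0.03828455,  0.0327753 ,  0.01007999]), 'grip_width': 1.0005658392653594} 0.1635
```

View pics/top0.png

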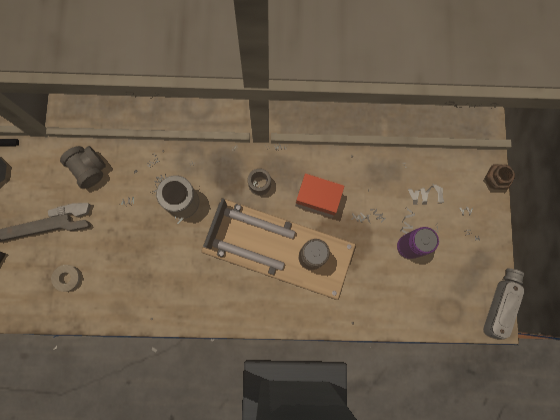

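View pics/side0.png

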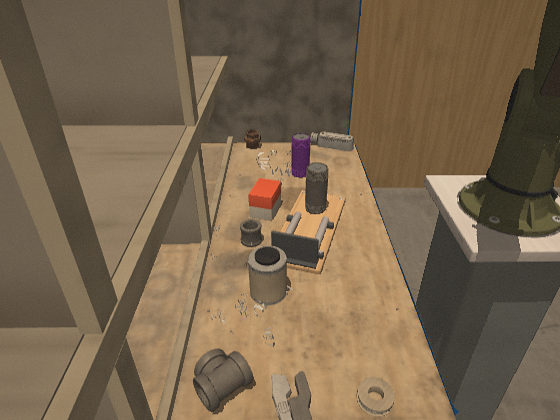

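The top view shows the cradle with its stop at about (213,225) and its bare end at about (345,268). The nipple stands at about (315,252), the tin at (175,195), the coupling at (259,182) and the carton at (320,194). The side view agrees. I'll enlarge this area to read the corners.

```bash
python3 - <<'E'
import cv2
a=cv2.imread("pics/top0.png")[160:310,150:370]
cv2.imwrite("pics/crop0.png",cv2.resize(a,None,fx=3.6,fy=3.6,interpolation=cv2.INTER_CUBIC))
E
```

```text
(no output)
```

View pics/crop0.png

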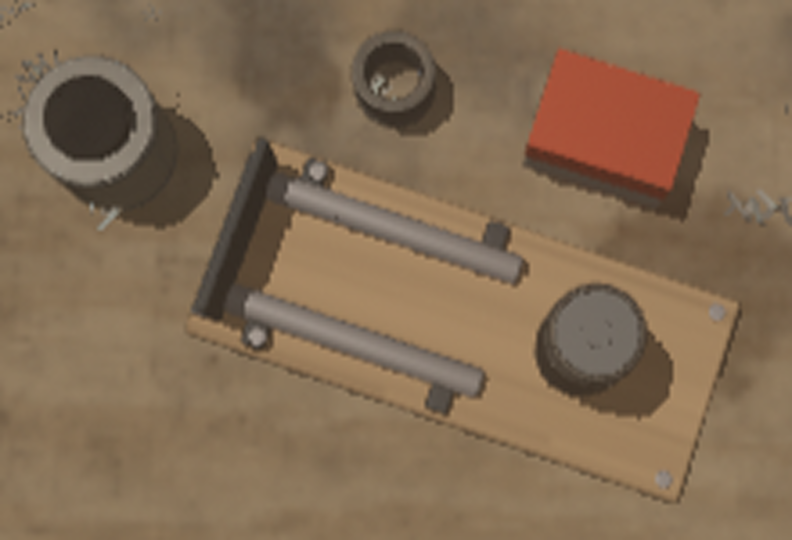

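The crop shows these points, in crop pixels: plate corners at (739,303), (678,500) and (189,327), bar near ends at (522,268) and (481,384), and the nipple top centred at about (600,333).

```bash
cat > h.py <<'E'
import numpy as np
from bench import imaging
def ray(n,uv,z):
    p=imaging.camera_params(n);K,T=p["intrinsics"],p["camera_from_world"];R,t=T[:3,:3],T[:3,3]
    c=-R.T@t;d=R.T@np.linalg.solve(K,[*uv,1]);return c+d*(z-c[2])/d[2]
def proj(n,P):
    p=imaging.camera_params(n);q=p["camera_from_world"]@[*P,1];v=p["intrinsics"]@q[:3];return v[:2]/v[2]
E
python3 - <<'E'
from h import *
np.set_printoptions(precision=4,suppress=True)
f=lambda u,v,z:ray("top",((u+.5)/3.6+149.5,(v+.5)/3.6+159.5),z)
A=f(739,303,.012);B=f(678,500,.012);C=f(189,327,.012)
print(A,B,C,"w",np.linalg.norm(A-B),"L",np.linalg.norm(C-B))
ex=(C-B)/np.linalg.norm(C-B);ey0=(A-B)/np.linalg.norm(A-B);yaw=np.arctan2(ex[1],ex[0]);yaw2=np.arctan2(ey0[1],ey0[0])
print(np.degrees([yaw,yaw2]))
O=(A+C)/2;O[2]=0
c,s=np.cos(yaw),np.sin(yaw);R=np.array([[c,-s,0],[s,c,0],[0,0,1]])
print("O",O)
for n,p in dict(nip=f(600,333,.12),b1=f(522,268,.02),b2=f(481,384,.02),stop1=f(262,138,.072),stop2=f(200,315,.072),coup=f(395,75,.041),carton=f(627,122,.062),tin=f(90,120,.088)).items(): print(n,p,"cr",R.T@(p-O))
for z in (0,.06,.12):print("side",proj("side",[*f(600,333,.12)[:2],z]))
E
```

```text
[ 0.4839 -0.0626  0.012 ] [ 0.382 -0.031  0.012] [0.4643 0.2226 0.012 ] w 0.10670668288310337 L 0.26656709355488056
[ 72.0291 -17.23  ]
O [0.4741 0.08   0.    ]
nip [0.456  0.0195 0.12  ] cr [-0.0632 -0.0014  0.12  ]
b1 [0.4984 0.0513 0.02  ] cr [-0.0198 -0.0319  0.02  ]
b2 [0.4381 0.0712 0.02  ] cr [-0.0195  0.0316  0.02  ]
stop1 [0.5527 0.1831 0.072 ] cr [ 0.1223 -0.043   0.072 ]
stop2 [0.4645 0.2092 0.072 ] cr [0.12  0.049 0.072]
coup [0.594  0.1195 0.041 ] cr [ 0.0746 -0.1018  0.041 ]
carton [0.5679 0.0018 0.062 ] cr [-0.0454 -0.1134  0.062 ]
tin [0.5561 0.2648 0.088 ] cr [ 0.2011 -0.0209  0.088 ]
side [315.15   212.4049]
side [316.3027 190.0346]
side [317.5434 165.9556]
```

The sizes agree: the plate measures 267x107 mm, and the bars start at cradle x of -20 mm and y of ±32 mm. The cradle yaw is about 72.4° and the nipple stands at cradle x of about -63 mm. I'll push along tool y, which needs about 6° of turn, with the fingers shut. I'm moving to a waypoint first.

Emit:
step_arm(increments=[{"claw": 0, "tx": -0.036, "ty": -0.024, "spin": 0}, {"claw": 0, "tx": -0.07, "ty": -0.048, "spin": -2}, {"claw": 0, "tx": -0.105, "ty": -0.07, "spin": -4}, {"claw": 0, "tx": -0.14, "ty": -0.094, "spin": -6}, {"claw": 0, "tx": -0.175, "ty": -0.117, "spin": -6}, {"claw": 0, "tx": -0.21, "ty": -0.14, "spin": -6}, {"claw": 0, "tx": -0.25, "ty": -0.166, "spin": -6}, {"claw": 0, "tx": -0.29, "ty": -0.194, "spin": -6}], force=10)

```text
invalid input at $.increments[0]: expected keys claw, tx, ty, tz, spin
```

Emit:
step_arm(increments=[{"claw": 0, "tx": -0.036, "ty": -0.024, "tz": 0, "spin": 0}, {"claw": 0, "tx": -0.07, "ty": -0.048, "tz": 0, "spin": -2}, {"claw": 0, "tx": -0.105, "ty": -0.07, "tz": 0, "spin": -4}, {"claw": 0, "tx": -0.14, "ty": -0.094, "tz": 0, "spin": -6}, {"claw": 0, "tx": -0.175, "ty": -0.117, "tz": 0, "spin": -6}, {"claw": 0, "tx": -0.21, "ty": -0.14, "tz": 0, "spin": -6}, {"claw": 0, "tx": -0.25, "ty": -0.166, "tz": 0, "spin": -6}, {"claw": 0, "tx": -0.29, "ty": -0.194, "tz": 0, "spin": -6}], force=10)

```text
time: 0.77
position: [0.4411, 0.3126, 0.4045]
tool_rot: [-0.482, -3.104, 0.0]
ft_force: [0.6, 1.1, 0.3]
grip_width: 0.481
```

```bash
cat >> h.py <<'E'
from scipy.spatial.transform import Rotation as Ro
O=np.array([.4741,.0800,0]);yaw=np.radians(72.4)
RC=Ro.from_euler("z",yaw).as_matrix()
def go(cx,cy,tipz):
    "tool shift that brings the tips to cradle x,y and height tipz"
    from bench import get_state
    s=get_state();R=Ro.from_rotvec(s["tool_rot"]).as_matrix();p=s["position"]
    tgt=O+RC@[cx,cy,0];tgt[2]=tipz
    tip=p+R[:,2]*.182
    a=np.degrees(np.arctan2(R[1,1],R[0,1]))
    print("t",s["time"],"tip cr",(RC.T@(tip-O)).round(4),"ytool deg",a.round(2),"F",s["ft_force"].round(2),"w",round(s["grip_width"],3),"\n shift",(R.T@(tgt-tip)).round(4),"world tgt",tgt.round(3),"spin",round(a-72.4,2))
E
python3 -c "
from h import *
go(-.118,0,.222);go(-.118,0,.103)"
```

```text
t 0.7667 tip cr [0.2118 0.1018 0.2225] ytool deg 72.35 F [0.57 1.11 0.31] w 0.481 
 shift [-0.1021 -0.3297  0.0005] world tgt [ 0.438 -0.032  0.222] spin -0.05
t 0.7667 tip cr [0.2118 0.1018 0.2225] ytool deg 72.35 F [0.57 1.11 0.31] w 0.481 
 shift [-0.1021 -0.3297  0.1195] world tgt [ 0.438 -0.032  0.103] spin -0.05
```

Emit:
step_arm(increments=[{"claw": 0, "tx": -0.02, "ty": -0.035, "tz": 0, "spin": 0}, {"claw": 0, "tx": -0.04, "ty": -0.07, "tz": 0, "spin": 0}, {"claw": 0, "tx": -0.06, "ty": -0.11, "tz": 0, "spin": 0}, {"claw": 0, "tx": -0.08, "ty": -0.15, "tz": 0, "spin": 0}, {"claw": 0, "tx": -0.09, "ty": -0.19, "tz": 0, "spin": 0}, {"claw": 0, "tx": -0.09, "ty": -0.23, "tz": 0, "spin": 0}, {"claw": 0, "tx": -0.09, "ty": -0.27, "tz": 0, "spin": 0}, {"claw": 0, "tx": -0.09, "ty": -0.31, "tz": 0, "spin": 0}])

```text
time: 1.43
position: [0.4313, -0.0097, 0.4043]
tool_rot: [-0.482, -3.104, 0.0]
ft_force: [0.7, -0.7, 0.6]
grip_width: 0.005
```

Emit:
step_arm(increments=[{"claw": 0, "tx": 0, "ty": 0, "tz": 0, "spin": 0}, {"claw": 0, "tx": 0, "ty": 0, "tz": 0, "spin": 0}, {"claw": 0, "tx": 0, "ty": 0, "tz": 0, "spin": 0}])

```text
time: 1.68
position: [0.4322, -0.0073, 0.4047]
tool_rot: [0.482, 3.104, 0.002]
ft_force: [0.1, 0.3, 0.1]
grip_width: 0.005
```

```bash
python3 -c "
from h import *
go(-.118,-.001,.103)"
```

```text
t 1.6833 tip cr [-0.0957  0.0135  0.2227] ytool deg 72.34 F [0.14 0.3  0.11] w 0.005 
 shift [-0.0146 -0.0224  0.1197] world tgt [ 0.439 -0.033  0.103] spin -0.06
```

Emit:
step_arm(increments=[{"claw": 0, "tx": -0.0146, "ty": -0.024, "tz": 0, "spin": 0}, {"claw": 0, "tx": -0.0146, "ty": -0.024, "tz": 0, "spin": 0}, {"claw": 0, "tx": -0.0146, "ty": -0.024, "tz": 0.03, "spin": 0}, {"claw": 0, "tx": -0.0146, "ty": -0.024, "tz": 0.06, "spin": 0}, {"claw": 0, "tx": -0.0146, "ty": -0.024, "tz": 0.09, "spin": 0}, {"claw": 0, "tx": -0.0146, "ty": -0.024, "tz": 0.119, "spin": 0}, {"claw": 0, "tx": -0.0146, "ty": -0.024, "tz": 0.119, "spin": 0}, {"claw": 0, "tx": -0.0146, "ty": -0.024, "tz": 0.119, "spin": 0}])

```text
time: 2.35
position: [0.4387, -0.0338, 0.2848]
tool_rot: [-0.478, -3.101, 0.003]
ft_force: [0.2, -0.7, 0.5]
grip_width: 0.009
```

```bash
python3 -c "
from h import *
import cv2
go(-.1,-.001,.103)
a=imaging.get_image('side')[110:230,240:400];cv2.imwrite('pics/s1.png',cv2.resize(a,None,fx=5,fy=5,interpolation=cv2.INTER_CUBIC))"
```

```text
t 2.35 tip cr [-0.1196 -0.      0.1028] ytool deg 72.46 F [ 0.23 -0.71  0.55] w 0.009 
 shift [-0.001   0.0196 -0.0002] world tgt [ 0.445 -0.016  0.103] spin 0.06
```

View pics/s1.png

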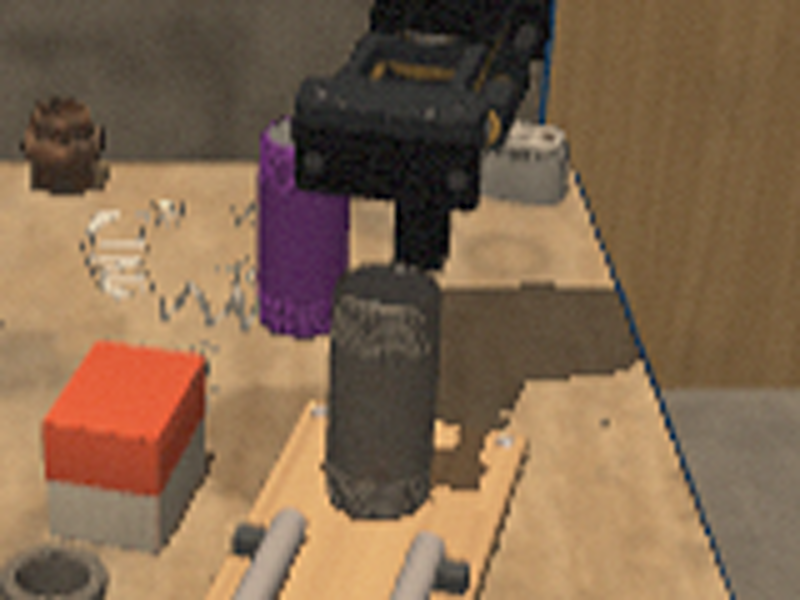

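The side view shows the shut fingers just behind the nipple's upper end (about (420,255) in the crop), clear of the carton and the purple tube. I'm pushing slowly along +ty.

Emit:
step_arm(increments=[{"claw": 0, "tx": -0.001, "ty": 0.004, "tz": 0, "spin": 0}, {"claw": 0, "tx": -0.001, "ty": 0.008, "tz": 0, "spin": 0}, {"claw": 0, "tx": -0.001, "ty": 0.012, "tz": 0, "spin": 0}, {"claw": 0, "tx": -0.001, "ty": 0.016, "tz": 0, "spin": 0}, {"claw": 0, "tx": -0.001, "ty": 0.02, "tz": 0, "spin": 0}, {"claw": 0, "tx": -0.001, "ty": 0.024, "tz": 0, "spin": 0}, {"claw": 0, "tx": -0.001, "ty": 0.028, "tz": 0, "spin": 0}, {"claw": 0, "tx": -0.001, "ty": 0.03, "tz": 0, "spin": 0}])

```text
time: 3.07
position: [0.4491, -0.0062, 0.2859]
tool_rot: [0.481, 3.104, -0.0]
ft_force: [0.2, -0.7, 1.3]
grip_width: 0.004
```

```bash
python3 -c "
from h import *
import cv2
go(-.057,-.001,.103)
a=imaging.get_image('side')[110:230,240:400];cv2.imwrite('pics/s2.png',cv2.resize(a,None,fx=5,fy=5,interpolation=cv2.INTER_CUBIC))"
```

```text
t 3.0667 tip cr [-0.0897 -0.0023  0.1039] ytool deg 72.38 F [ 0.17 -0.67  1.32] w 0.004 
 shift [0.0013 0.0327 0.0009] world tgt [0.458 0.025 0.103] spin -0.02
```

View pics/s2.png

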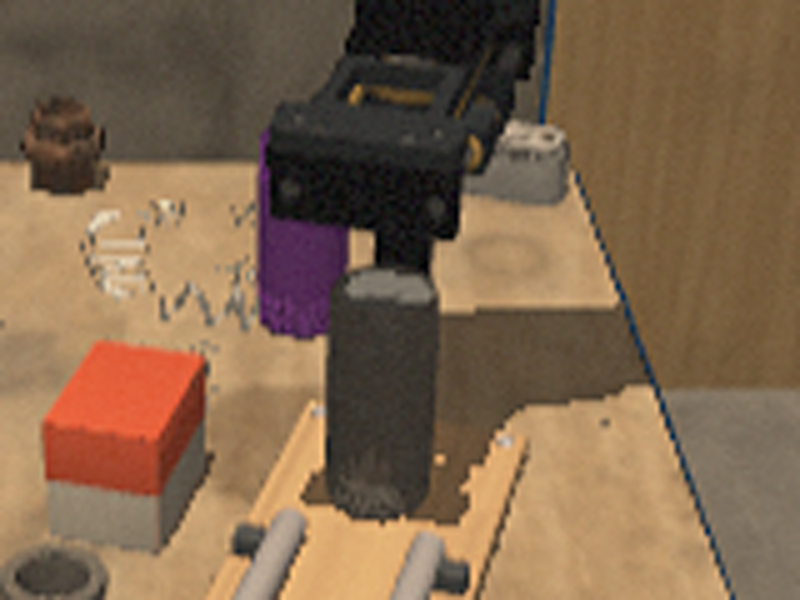

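The nipple's foot has not moved and it has hardly leaned yet, so contact is only just being made. I'll keep pushing.

Emit:
step_arm(increments=[{"claw": 0, "tx": 0.001, "ty": 0.004, "tz": 0, "spin": 0}, {"claw": 0, "tx": 0.001, "ty": 0.008, "tz": 0, "spin": 0}, {"claw": 0, "tx": 0.001, "ty": 0.012, "tz": 0, "spin": 0}, {"claw": 0, "tx": 0.001, "ty": 0.016, "tz": 0, "spin": 0}, {"claw": 0, "tx": 0.001, "ty": 0.02, "tz": 0, "spin": 0}, {"claw": 0, "tx": 0.001, "ty": 0.024, "tz": 0, "spin": 0}, {"claw": 0, "tx": 0.001, "ty": 0.028, "tz": 0, "spin": 0}, {"claw": 0, "tx": 0.001, "ty": 0.03, "tz": 0, "spin": 0}])

```text
time: 3.78
position: [0.4573, 0.023, 0.2857]
tool_rot: [0.481, 3.105, 0.0]
ft_force: [0.5, 0.2, -0.5]
grip_width: 0.007
```

```bash
python3 -c "
from h import *
import cv2
go(-.057,-.001,.103)
a=imaging.get_image('side')[110:230,240:400];cv2.imwrite('pics/s3.png',cv2.resize(a,None,fx=5,fy=5,interpolation=cv2.INTER_CUBIC))"
```

```text
t 3.7833 tip cr [-0.0594 -0.0012  0.1037] ytool deg 72.39 F [ 0.52  0.17 -0.45] w 0.007 
 shift [0.0002 0.0024 0.0007] world tgt [0.458 0.025 0.103] spin -0.01
```

View pics/s3.png

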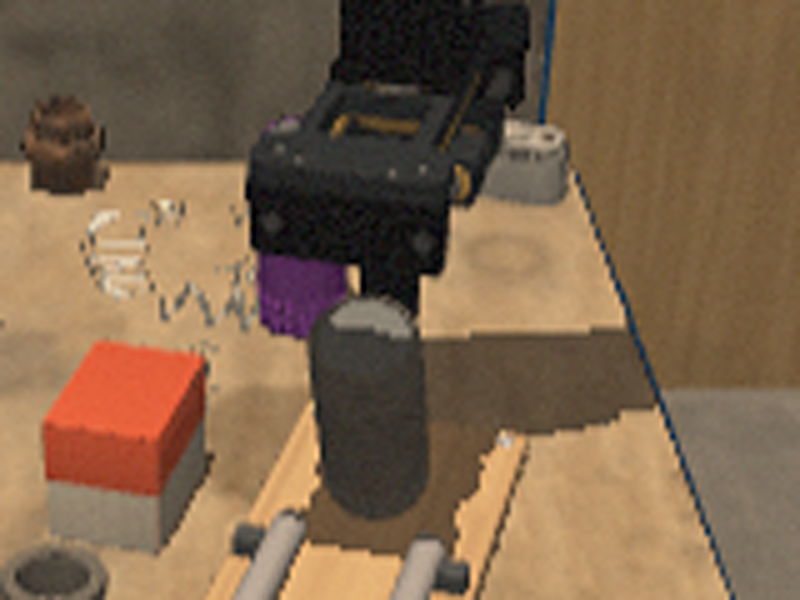

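The nipple is leaning towards the stop with its foot in place: its top centre moved from about (385,285) to (370,318), in line with the cradle. I'll push past the balance point.

Emit:
step_arm(increments=[{"claw": 0, "tx": 0, "ty": 0.004, "tz": 0, "spin": 0}, {"claw": 0, "tx": 0, "ty": 0.008, "tz": 0, "spin": 0}, {"claw": 0, "tx": 0, "ty": 0.012, "tz": 0, "spin": 0}, {"claw": 0, "tx": 0, "ty": 0.016, "tz": 0, "spin": 0}, {"claw": 0, "tx": 0, "ty": 0.018, "tz": 0, "spin": 0}, {"claw": 0, "tx": 0, "ty": 0.018, "tz": 0, "spin": 0}, {"claw": 0, "tx": 0, "ty": 0.018, "tz": 0, "spin": 0}, {"claw": 0, "tx": 0, "ty": 0.018, "tz": 0, "spin": 0}])

```text
time: 4.5
position: [0.4626, 0.0392, 0.2857]
tool_rot: [-0.482, -3.104, 0.0]
ft_force: [0.5, 0.4, 0.6]
grip_width: 0.005
```

```bash
python3 -c "
from h import *
import cv2
go(-.057,-.001,.103)
a=imaging.get_image('side')[130:270,220:400];b=imaging.get_image('top')[180:300,180:380]
a=cv2.resize(a,(540,420));b=cv2.resize(b,(600,360)) 
c=np.zeros((600,800,3),np.uint8);c[:300,:386]=cv2.resize(a,(386,300));c[:252,386:]=cv2.resize(b,(414,252));cv2.imwrite('pics/s4.png',c[:300])"
```

```text
t 4.5 tip cr [-0.0424 -0.0013  0.1037] ytool deg 72.34 F [0.55 0.35 0.61] w 0.005 
 shift [ 0.0003 -0.0146  0.0007] world tgt [0.458 0.025 0.103] spin -0.06
```

View pics/s4.png

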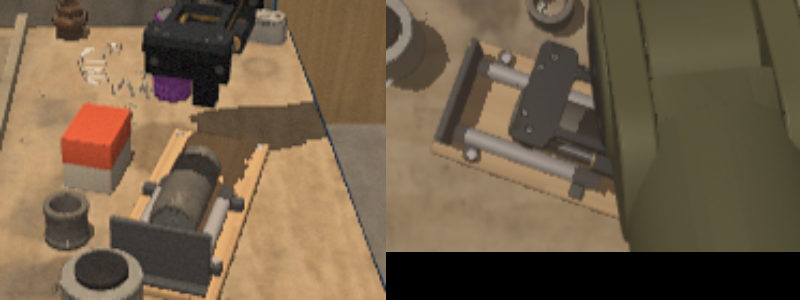

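The nipple has fallen and lies between the bars, aimed at the stop, with its near end at about (203,150) in the left crop. I'll work out that end's position, then retreat behind it.

```bash
python3 -c "
from h import *
k=386/180
for v in (145,150,155): print((RC.T@(ray('side',(220+204/k,130+v/k),.06)-O)).round(4))
go(-.118,0,.103);go(-.118,0,.034)"
```

```text
[-0.0318  0.0037  0.06  ]
[-0.0228  0.0058  0.06  ]
[-0.0139  0.0079  0.06  ]
t 4.6 tip cr [-0.0424 -0.0013  0.1038] ytool deg 72.33 F [ 0.22 -0.53  0.13] w 0.005 
 shift [ 0.0012 -0.0756  0.0008] world tgt [ 0.438 -0.032  0.103] spin -0.07
t 4.6 tip cr [-0.0424 -0.0013  0.1038] ytool deg 72.33 F [ 0.22 -0.53  0.13] w 0.005 
 shift [ 0.0012 -0.0756  0.0698] world tgt [ 0.438 -0.032  0.034] spin -0.07
```

Emit:
step_arm(increments=[{"claw": 0, "tx": 0, "ty": -0.02, "tz": 0, "spin": 0}, {"claw": 0, "tx": 0, "ty": -0.04, "tz": 0, "spin": 0}, {"claw": 0, "tx": 0, "ty": -0.06, "tz": 0, "spin": 0}, {"claw": 0, "tx": 0, "ty": -0.077, "tz": 0, "spin": 0}, {"claw": 0, "tx": 0, "ty": -0.077, "tz": 0, "spin": 0}, {"claw": 0, "tx": 0, "ty": -0.077, "tz": 0, "spin": 0}])

```text
time: 5.1
position: [0.4391, -0.0347, 0.2859]
tool_rot: [0.486, 3.103, 0.001]
ft_force: [0.2, 1.5, 0.6]
grip_width: 0.007
```

```bash
python3 -c "
from h import *
import cv2
go(-.118,0,.034)
a=imaging.get_image('side')[150:270,230:370];cv2.imwrite('pics/s5.png',cv2.resize(a,(700,600),interpolation=cv2.INTER_CUBIC))"
```

```text
t 5.1 tip cr [-0.1197 -0.0013  0.1039] ytool deg 72.22 F [0.24 1.52 0.58] w 0.007 
 shift [0.0014 0.0016 0.0699] world tgt [ 0.438 -0.032  0.034] spin -0.18
```

View pics/s5.png

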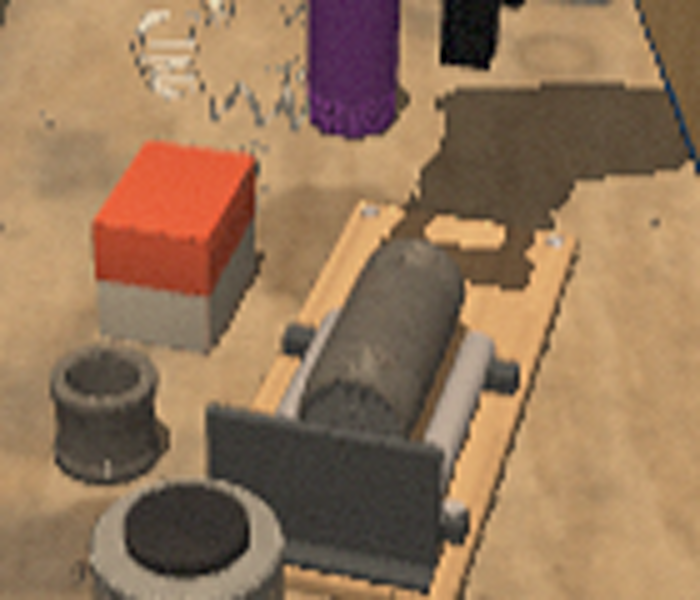

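The nipple lies parallel to the bars (near end top at about (428,241), far end at about (350,405)) and the fingers are clear behind it. I'll lower the tips to 34 mm, just above the bar tops, and push.

Emit:
step_arm(increments=[{"claw": 0, "tx": 0.001, "ty": 0, "tz": 0.025, "spin": 0}, {"claw": 0, "tx": 0.001, "ty": 0, "tz": 0.05, "spin": 0}, {"claw": 0, "tx": 0.001, "ty": 0, "tz": 0.07, "spin": 0}, {"claw": 0, "tx": 0.001, "ty": 0, "tz": 0.07, "spin": 0}, {"claw": 0, "tx": 0.001, "ty": 0.01, "tz": 0.07, "spin": 0}, {"claw": 0, "tx": 0.001, "ty": 0.02, "tz": 0.07, "spin": 0}, {"claw": 0, "tx": 0.001, "ty": 0.03, "tz": 0.07, "spin": 0}, {"claw": 0, "tx": 0.001, "ty": 0.04, "tz": 0.07, "spin": 0}])

```text
time: 5.82
position: [0.4516, 0.0062, 0.2171]
tool_rot: [0.48, 3.102, 0.002]
ft_force: [-0.2, -1.1, -0.3]
grip_width: 0.005
```

Emit:
step_arm(increments=[{"claw": 0, "tx": 0, "ty": 0.006, "tz": 0, "spin": 0}, {"claw": 0, "tx": 0, "ty": 0.012, "tz": 0, "spin": 0}, {"claw": 0, "tx": 0, "ty": 0.018, "tz": 0, "spin": 0}, {"claw": 0, "tx": 0, "ty": 0.024, "tz": 0, "spin": 0}, {"claw": 0, "tx": 0, "ty": 0.03, "tz": 0, "spin": 0}, {"claw": 0, "tx": 0, "ty": 0.036, "tz": 0, "spin": 0}, {"claw": 0, "tx": 0, "ty": 0.042, "tz": 0, "spin": 0}, {"claw": 0, "tx": 0, "ty": 0.046, "tz": 0, "spin": 0}])

```text
time: 6.48
position: [0.4645, 0.0485, 0.2157]
tool_rot: [-0.482, -3.104, 0.001]
ft_force: [0.2, -2.0, 0.8]
grip_width: 0.007
```

```bash
python3 -c "
from h import *
import cv2
go(-.005,0,.034)
a=imaging.get_image('side')[150:270,230:370];cv2.imwrite('pics/s6.png',cv2.resize(a,(700,600),interpolation=cv2.INTER_CUBIC))"
```

```text
t 6.4833 tip cr [-0.0331 -0.0004  0.0337] ytool deg 72.34 F [ 0.19 -2.01  0.81] w 0.007 
 shift [ 0.0004  0.028  -0.0003] world tgt [0.473 0.075 0.034] spin -0.06
```

View pics/s6.png

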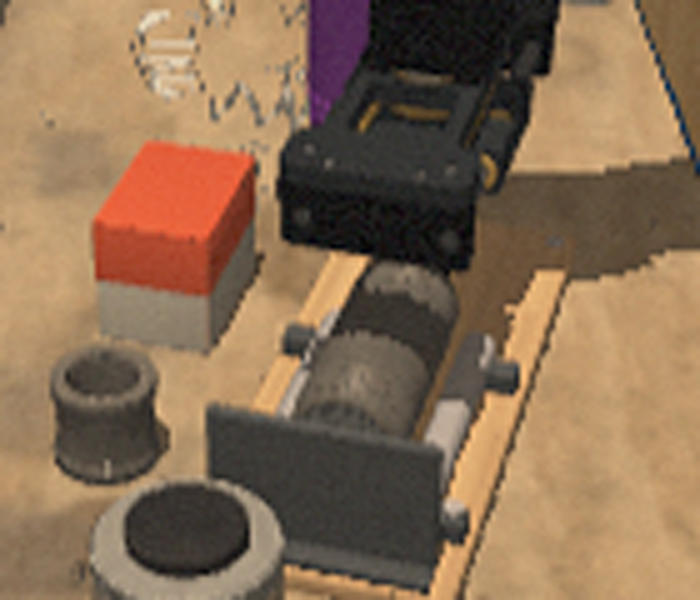

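The fingers are on the near end and the nipple is sliding, with its top rim now at about (410,262) and a force of about 2 N. I'll keep pushing.

Emit:
step_arm(increments=[{"claw": 0, "tx": 0, "ty": 0.004, "tz": 0, "spin": 0}, {"claw": 0, "tx": 0, "ty": 0.008, "tz": 0, "spin": 0}, {"claw": 0, "tx": 0, "ty": 0.012, "tz": 0, "spin": 0}, {"claw": 0, "tx": 0, "ty": 0.015, "tz": 0, "spin": 0}, {"claw": 0, "tx": 0, "ty": 0.018, "tz": 0, "spin": 0}, {"claw": 0, "tx": 0, "ty": 0.021, "tz": 0, "spin": 0}, {"claw": 0, "tx": 0, "ty": 0.024, "tz": 0, "spin": 0}])

```text
time: 7.12
position: [0.4717, 0.0714, 0.2157]
tool_rot: [-0.482, -3.104, -0.0]
ft_force: [0.2, -1.6, 0.3]
grip_width: 0.008
```

Emit:
step_arm(increments=[{"claw": 0, "tx": 0, "ty": 0.002, "tz": 0, "spin": 0}, {"claw": 0, "tx": 0, "ty": 0.003, "tz": 0, "spin": 0}])

```text
time: 7.28
position: [0.4726, 0.0743, 0.2157]
tool_rot: [0.481, 3.104, 0.0]
ft_force: [-0.2, -2.1, 1.6]
grip_width: 0.004
```

Emit:
step_arm(increments=[{"claw": 0, "tx": 0, "ty": 0.002, "tz": 0, "spin": 0}, {"claw": 0, "tx": 0, "ty": 0.003, "tz": 0, "spin": 0}])

```text
time: 7.45
position: [0.4735, 0.077, 0.2158]
tool_rot: [0.482, 3.104, 0.0]
ft_force: [-0.4, -1.8, -0.1]
grip_width: 0.007
```

```bash
python3 -c "
from h import *
go(0.0,0,.034)"
```

```text
t 7.45 tip cr [-0.003  -0.0004  0.0338] ytool deg 72.35 F [-0.44 -1.81 -0.08] w 0.007 
 shift [ 0.0004  0.003  -0.0002] world tgt [0.474 0.08  0.034] spin -0.05
```

Only friction so far, about 2 N. I'll go on in small steps until the stop shows in the force.

Emit:
step_arm(increments=[{"claw": 0, "tx": 0, "ty": 0.001, "tz": 0, "spin": 0}, {"claw": 0, "tx": 0, "ty": 0.002, "tz": 0, "spin": 0}])

```text
time: 7.62
position: [0.4741, 0.0787, 0.2157]
tool_rot: [0.482, 3.104, 0.0]
ft_force: [-0.3, -1.3, 1.0]
grip_width: 0.001
```

Emit:
step_arm(increments=[{"claw": 0, "tx": 0, "ty": 0.001, "tz": 0, "spin": 0}, {"claw": 0, "tx": 0, "ty": 0.002, "tz": 0, "spin": 0}])

```text
time: 7.78
position: [0.4745, 0.0802, 0.2157]
tool_rot: [-0.482, -3.104, 0.002]
ft_force: [-1.5, -6.2, 3.4]
grip_width: 0.009
```

```bash
python3 -c "
from h import *
import cv2
go(0.0,0,.034)
a=imaging.get_image('side')[150:270,230:370];cv2.imwrite('pics/s7.png',cv2.resize(a,(700,600),interpolation=cv2.INTER_CUBIC))"
```

```text
t 7.7833 tip cr [ 0.0001 -0.0003  0.0337] ytool deg 72.34 F [-1.48 -6.24  3.37] w 0.009 
 shift [ 0.0003 -0.0001 -0.0003] world tgt [0.474 0.08  0.034] spin -0.06
```

View pics/s7.png

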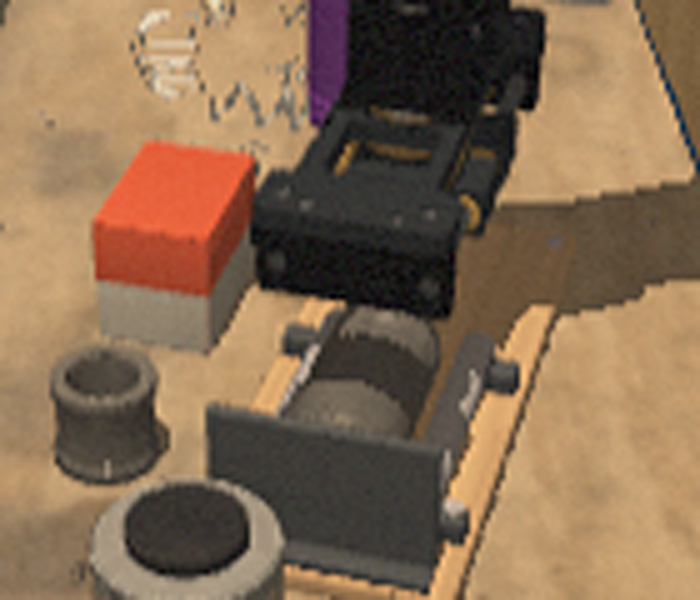

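The force has risen to 6.4 N and the nipple's far end is hidden behind the stop plate. One more small nudge will confirm it is seated.

Emit:
step_arm(increments=[{"claw": 0, "tx": 0, "ty": 0.001, "tz": 0, "spin": 0}, {"claw": 0, "tx": 0, "ty": 0.001, "tz": 0, "spin": 0}])

```text
time: 8.0
position: [0.4747, 0.0804, 0.2157]
tool_rot: [-0.483, -3.103, 0.003]
ft_force: [-2.7, -7.1, 2.8]
grip_width: 0.004
```

The tool stalled, moving 0.2 mm for 1 mm commanded, so the nipple is against the stop. I'm backing away and going up.

Emit:
step_arm(increments=[{"claw": 0, "tx": 0, "ty": -0.01, "tz": 0, "spin": 0}, {"claw": 0, "tx": 0, "ty": -0.03, "tz": 0, "spin": 0}, {"claw": 0, "tx": 0, "ty": -0.06, "tz": 0, "spin": 0}, {"claw": 0, "tx": 0, "ty": -0.09, "tz": 0, "spin": 0}, {"claw": 0, "tx": 0, "ty": -0.1, "tz": -0.04, "spin": 0}, {"claw": 0, "tx": 0, "ty": -0.1, "tz": -0.08, "spin": 0}, {"claw": 0, "tx": 0, "ty": -0.1, "tz": -0.12, "spin": 0}, {"claw": 0, "tx": 0, "ty": -0.1, "tz": -0.16, "spin": 0}])

```text
time: 8.67
position: [0.4441, -0.014, 0.3778]
tool_rot: [0.483, 3.103, 0.003]
ft_force: [0.7, -0.2, 0.5]
grip_width: 0.005
```

Emit:
step_arm(increments=[{"claw": 0, "tx": 0, "ty": -0.04, "tz": 0, "spin": 0}, {"claw": 0, "tx": 0, "ty": -0.08, "tz": 0, "spin": 0}, {"claw": 0, "tx": 0, "ty": -0.12, "tz": 0, "spin": 0}, {"claw": 0, "tx": 0, "ty": -0.15, "tz": 0, "spin": 0}, {"claw": 0, "tx": 0, "ty": -0.15, "tz": 0, "spin": 0}, {"claw": 0, "tx": 0, "ty": -0.15, "tz": 0, "spin": 0}])

```text
time: 9.17
position: [0.3986, -0.1579, 0.3761]
tool_rot: [0.487, 3.102, 0.004]
ft_force: [-0.1, 0.3, 0.7]
grip_width: 0.005
```

```bash
python3 -c "
from h import *
import cv2
go(0.0,0,.034)
b=cv2.resize(imaging.get_image('top')[160:310,150:370],None,fx=3.6,fy=3.6,interpolation=cv2.INTER_CUBIC)
cv2.imwrite('pics/t8.png',b)
# expected outline: top line ends of nipple at home, z .06
f=lambda P:((proj('top',P)-[149.5,159.5])*3.6).round()
for x in (.010,.118): print(x,f(O+RC@[x,0,.06]))"
```

```text
t 9.1667 tip cr [-0.2491 -0.0003  0.1941] ytool deg 72.14 F [-0.09  0.34  0.71] w 0.005 
 shift [0.0017 0.2487 0.1607] world tgt [0.474 0.08  0.034] spin -0.26
0.01 [448. 299.]
0.118 [242. 228.]
```

View pics/t8.png

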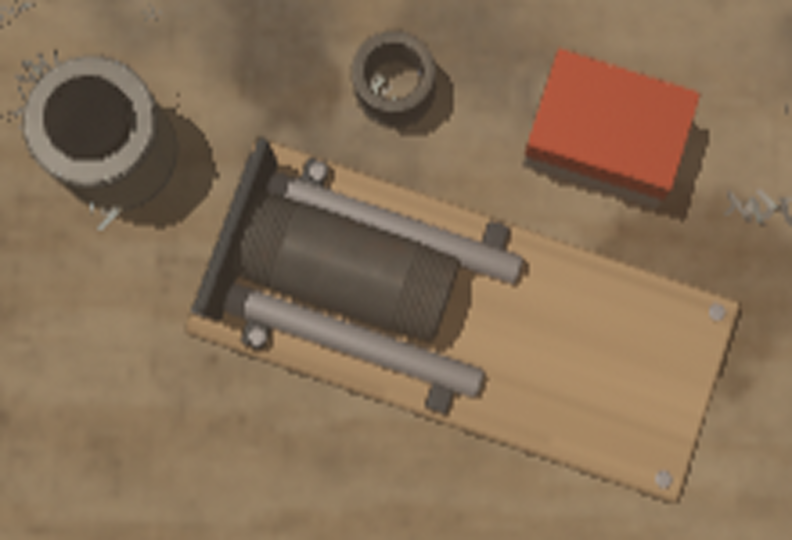

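The nipple's near end is at about (448,299), exactly where it should be against the stop. Tin, coupling and carton haven't moved.

```bash
python3 -c "
from bench import workorder
print(workorder.close_job())"
```

```text
the job is handed in; nothing more can be done
None
```

The nipple lies between the two bars with its far end against the stop plate, and the job is handed in at about 9 s of the 45 s allowed. I tipped it over with the shut fingertips pushing near its upper end, then pushed its near end along the bars. It was never gripped or lifted.

My last checks all agreed:
- **Against the stop:** the push force rose from about 2 N to 7–8 N, and the tool moved only 0.2 mm when told to move 1 mm.
- **Position:** in the final top view the near end was at about (448,299), against a predicted (448,299) for a nipple against the stop. It was centred and parallel to the bars.
- **Bystanders:** the coupling, the carton and the tin were at the same pixels as at the start.
- **Hand:** it was withdrawn clear, with under 1 N on the wrist.

The hand-in gives no verdict. No check failed or disagreed.

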